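Pack the blood-collection kit back into its case

TASK

Pack the blood-collection kit into its open case: stand the specimen jar, the disinfectant bottle and the sharps box upright and lay the blood meter flat, screen up, each fully down in the foam cut-out of its own shape and size. Set each thing down rather than dropping it.

Things in the scene. Friction and masses are not known exactly. Their poses are not given: they have to be found in the camera images.
- jar_mid (a point): Specimen jar, loose on the table: upright round cylinder, 60 mm diameter, 65 mm tall, pale with a ribbed white screw lid, roughly 90 g. The point is on its axis, half-way up (32.5 mm above its underside); z up.
- bottle_mid (a point): Disinfectant bottle, loose: slim upright round bottle, 36 mm diameter up to 74 mm, then a narrow grey cap (22 mm diameter), 95 mm tall in all, white with a paper label, roughly 100 g. The point is on its axis, half-way up (47.5 mm above its underside); z up.
- sharps_mid (a point): Sharps box, loose: upright box, 54 x 54 mm square, 80 mm tall, yellow with a white lid (the square sides reach 74 mm up), roughly 120 g. The point is its centre, half-way up (40 mm above its underside); z up, x and y along its sides.
- meter_mid (a point): Hand-held blood meter, loose, lying flat with its screen up: white block 50 mm (its x) by 100 mm (its y), 44 mm thick, roughly 250 g. The point is its centre, half-way up (22 mm above its underside); z up.
- cutout_jar (a point): Foam block 100 x 140 mm (its x, y), dark, standing in the case with its top flush with the rim, 68 mm above the table; it has one large round cut-out of 76 mm diameter, for the jar, 18 mm deep, with a light grey floor. The point is the centre of the cut-out's floor (50 mm above the table); z up, x and y along the block's edges. The four blocks fill the case in a 2 x 2 grid in any order, with the case's yaw.
- cutout_bottle (a point): Foam block 100 x 140 mm (its x, y), dark, standing in the case with its top flush with the rim, 68 mm above the table; it has one small round cut-out of 52 mm diameter, for the bottle, 18 mm deep, with a light grey floor. The point is the centre of the cut-out's floor (50 mm above the table); z up, x and y along the block's edges. The four blocks fill the case in a 2 x 2 grid in any order, with the case's yaw.
- cutout_sharps (a point): Foam block 100 x 140 mm (its x, y), dark, standing in the case with its top flush with the rim, 68 mm above the table; it has one square cut-out of 70 x 70 mm, for the sharps box, 18 mm deep, with a light grey floor. The point is the centre of the cut-out's floor (50 mm above the table); z up, x and y along the block's edges. The four blocks fill the case in a 2 x 2 grid in any order, with the case's yaw.
- cutout_meter (a point): Foam block 100 x 140 mm (its x, y), dark, standing in the case with its top flush with the rim, 68 mm above the table; it has one oblong cut-out of 66 mm (x) by 116 mm (y), for the meter, which may lie either way round, 18 mm deep, with a light grey floor. The point is the centre of the cut-out's floor (50 mm above the table); z up, x and y along the block's edges. The four blocks fill the case in a 2 x 2 grid in any order, with the case's yaw.
- case: Aluminium-edged black case, opened flat, fixed. Origin: centre of the underside of its base, 228 mm (x) by 312 mm (y), rim 68 mm high; block centres at x = +-50, y = +-70 mm. The lid, as large and high, lies open on its +x side, centre 234 mm off. Near the things lie bystanders: tape roll and tin under 20 mm high, carton 28 mm, and farther off a tube rack 106 mm high.

How it is judged:
By the outcome, as a careful person would: the job done as asked, in the order asked, and still so for the second after the job is handed in, with the robot touching nothing.
It also fails if it takes over 115 s, if anything falls off the work surface, if the arm or the gripper's body presses on something with over 40 N, if the wrist force passes 120 N, or if a joint passes its speed limit or range.

ROBOT

A 6-joint arm with a two-finger parallel gripper is mounted at the origin on the work surface. World frame = base frame: x ahead of the robot, y to its left, z up, the work surface at z = 0. Lengths are in m, angles in rad, forces in N, time in s.
With the tool pointing down it reaches from about 0.35 to 0.975 m from the base axis. Payload 4.9 kg.
Tool frame: the origin (TCP) lies on the centre line of the jaws, within the pads' length; the fingertips stand ctrl.tcp_to_tips ahead of it and the grasp point (between the pads) lies 3 mm ahead of it (ctrl.tcp_to_tips is the distance from the TCP to the fingertips, in m); z points along the fingers, y is the direction in which the jaws open and shut (so a half turn about z gives the same grasp; the last joint's range is limited). The gripper opens to 85 mm and grips with 20 to 120 N. Pads are 22 mm wide; open, the fingers measure 114 mm over their backs; the gripper's body (76 mm by 85 mm) begins 54 mm behind the grasp point. The pads swing forward as they close: fully open they stand 13 mm farther back than shut.
Start: joints at [1.153, 0.053, 1.613, -0, 1.476, -0.119], TCP at [0.184, 0.597, 0.253] pointing down, gripper open.
Joint ranges: [-3.01, 3.01], [-1.01, 2.22], [0.06, 2.58], [-1.02, 4.17], [0.09, 2.62], [-3.14, 3.14]. Speed limits (rad/s): [2.57, 2.57, 3.14, 3.14, 3.14, 3.14].

INTERFACE

Orientations are given as a rotation vector (axis times angle).
In Python, from station import ctrl, vision gives the robot as it stands.
- The arm moves only by the tool jog_arm, never from a script. Its argument "deltas" is a list of rows, each a list of 7 numbers: the turn, a rotation vector about the tool's x, y, z in rad, then the shift along the tool's x, y, z in cm, then the opening, from 0 (shut) to 1 (fully open). A call has 1 to 12 rows; each row shifts and turns the commanded pose from where the row before left it, along the tool's axes as they then stand; what a row does not reach is not made up. A row lasts 1/12 s, in which the tool goes at most 41.7 mm and 7.16 degrees, less where a joint would pass 70% of its speed; a pose out of reach is approached as far as the arm can. A call with a gripper value outside its range is refused whole. The fingers move at their own pace and stop on an object; "grip_force" is the grip in N (left out, the last holds). Time passes only in rows, so rows that do not move let the fingers close. It gives the time, the measured TCP pose, the force and the opening at its end, in the units of the state.
- ctrl.get_obs(): the state, without advancing time (a new reading comes with each control period).
- vision.get_image(name): name is "side" or "top" or "wrist"; returns (picture, depth): 420x560x3 uint8, red, green, blue; 420x560 float32, m along the optical axis (not along the pixel's ray), 0 where there is no reading.
- vision.calibration(name): a dict with "fx", "fy", "cx", "cy" (pixels), "rvec" (rotation vector, rad) and "tvec" (3), from world to camera coordinates, as OpenCV has them; the wrist camera has in their place "hand_eye" (4x4, takes a point from camera to tool coordinates, whose origin is the TCP and whose axes are the flange's). Camera axes: x right, y down, z forward; pixel columns grow to the right and rows downward; lengths in m; the calibration is good to about 2 mm. A picture is of the moment at which its call begins: read the wrist's pose just before it. calibration takes no time and is no camera call.
- ctrl.finish_job(): hands the job in, once; it reports no verdict.
The state is a dict: "t": time; "q": joint angles; "dq": joint speeds; "effort": joint torques, N m; "tool_pos": TCP position; "tool_rot": TCP orientation; "contact_force": force on the tool from outside, world axes, zero at the start; "wrist_torque": the same for the moment, N m; "opening": finger opening in m.
Only numpy, scipy, OpenCV 4.12 (cv2) and the standard library are available. Lean on these libraries where they do the work, as an engineer would, in place of code of your own. Each camera call takes 0.05 s, during which the arm holds its last target. There are 200 camera calls.

## Working session

There is one attempt and no reset: what is moved stays moved. The work goes in short steps, Python scripts to look and compute and a tool call to move; the robot and the scene stay as the last step left them, time stands still between calls to the robot, and variables do not carry over. Pictures are saved under pics/ and viewed, about 12 in all and at most 16, crops included, and the job is handed in when it is done.

Besides the shell and the picture viewer there is one more tool, called after "Emit:" as name(argument=value, ...) on one line, values as JSON. jog_arm: Moves the arm, as the interface text tells. Its arguments: {"type":"object","properties":{"deltas":{"type":"array"},"grip_force":{"type":"number"}},"required":["deltas"]}

```bash
ls; mkdir -p pics; python3 - <<'E'
from station import ctrl, vision
import cv2,numpy as np
print(ctrl.get_obs(), ctrl.tcp_to_tips)
for n in("top","side","wrist"):
    print(n,vision.calibration(n))
    im,d=vision.get_image(n); np.savez(f"pics/{n}0.npz",im=im,d=d)
    cv2.imwrite(f"pics/{n}0.png",im[:,:,::-1])
E
```

```text
pics
{'t': 0.0, 'q': array([ 1.15298070e+00,  5.33519354e-02,  1.61429788e+00,  2.84663660e-06,
        1.47601552e+00, -1.18983541e-01]), 'dq': array([-0.00082804,  0.00092326,  0.00258861, -0.00073721,  0.00122106,
       -0.00129528]), 'effort': array([-1.69122850e-03, -3.93678474e+01, -3.70177281e+01, -2.39068386e-04,
        6.71748421e-03, -1.62060205e-07]), 'tool_pos': array([0.18375323, 0.59676676, 0.25206372]), 'tool_rot': array([-0.46757766, -3.10604174,  0.00313746]), 'contact_force': array([-0.65136539, -0.12549714, -0.02517443]), 'wrist_torque': array([ 0.01409114,  0.02903741, -0.04089549]), 'opening': 0.08545189816076633} 0.022
top {'fx': 457.5323638711589, 'fy': 457.5323638711589, 'cx': 285.6286734455914, 'cy': 209.2921814311728, 'rvec': array([ 2.12524403, -2.17680397,  0.09705424]), 'tvec': array([-0.00858295,  0.54392876,  1.0548581 ])}
side {'fx': 459.0320887151407, 'fy': 459.0320887151407, 'cx': 288.22659955559016, 'cy': 208.13535200523853, 'rvec': array([ 2.28303005, -0.08505316,  0.03571274]), 'tvec': array([-0.5135104 ,  0.04075819,  1.06549819])}
wrist {'fx': 298.3168288335082, 'fy': 298.3168288335082, 'cx': 278.3586778134255, 'cy': 209.45525133859425, 'hand_eye': array([[ 3.42257305e-04, -9.61268899e-01, -2.75612024e-01,
         6.97261240e-02],
       [ 9.99999856e-01,  2.15081442e-04,  4.91655457e-04,
         6.03300915e-04],
       [-4.13334068e-04, -2.75612152e-01,  9.61268834e-01,
        -1.19599851e-01],
       [ 0.00000000e+00,  0.00000000e+00,  0.00000000e+00,
         1.00000000e+00]])}
```

View pics/top0.png

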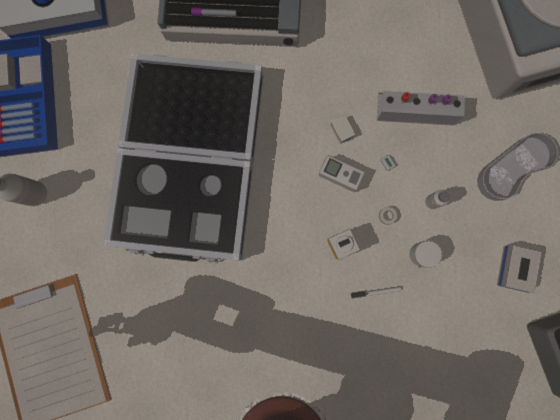

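View pics/side0.png

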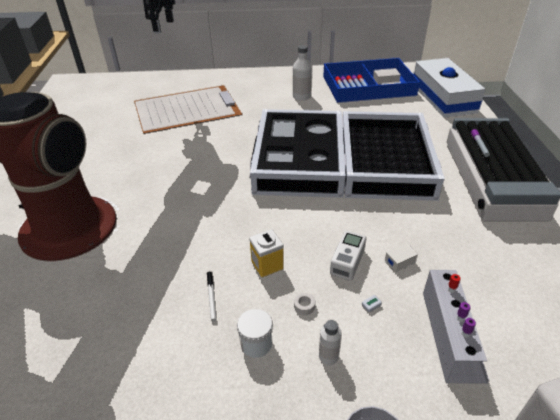

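The top view shows the jar at (428,254), the bottle at (438,200), the sharps box at (343,243) and the meter at (342,172). The case has the jar hole at (152,179), bottle hole at (211,186), meter hole at (147,221) and sharps hole at (206,228). The side view agrees. Now measuring.

```bash
cat > h.py <<'E'
import numpy as np,cv2
from scipy.spatial.transform import Rotation as R
from station import ctrl,vision
def cam(n,obs=None):
    c=vision.calibration(n); K=np.array([[c['fx'],0,c['cx']],[0,c['fy'],c['cy']],[0,0,1]])
    T=np.eye(4)
    if n=='wrist':
        T[:3,:3]=R.from_rotvec(obs['tool_rot']).as_matrix(); T[:3,3]=obs['tool_pos']; T=T@c['hand_eye']
    else:
        A=R.from_rotvec(c['rvec']).as_matrix(); T[:3,:3]=A.T; T[:3,3]=-A.T@c['tvec']
    return K,T     # T camera->world
def cloud(K,T,d):
    v,u=np.mgrid[:d.shape[0],:d.shape[1]]
    p=np.stack([(u-K[0,2])/K[0,0]*d,(v-K[1,2])/K[1,1]*d,d],-1)@T[:3,:3].T+T[:3,3]
    p[d==0]=np.nan
    return p
def onplane(K,T,uv,z):
    uv=np.atleast_2d(uv).astype(float); r=np.c_[(uv-K[[0,1],[2,2]])/K[[0,1],[0,1]],np.ones(len(uv))]@T[:3,:3].T
    return (T[:3,3]+r*((z-T[2,3])/r[:,2])[:,None])
def rect(mask,K,T,z):
    "largest contour of mask -> world min-area rect at height z"
    cs,_=cv2.findContours(mask.astype(np.uint8),cv2.RETR_EXTERNAL,cv2.CHAIN_APPROX_NONE)
    c=max(cs,key=cv2.contourArea)[:,0]
    w=onplane(K,T,c,z)[:,:2]
    (cx,cy),(a,b),ang=cv2.minAreaRect((w*1000).astype(np.float32))
    if a>b: a,b,ang=b,a,ang+90
    # ang: direction of the short side
    return np.array([cx,cy]).round(1),round(a,1),round(b,1),round((ang+90)%180-90,1)
E
python3 - <<'E'
from h import *
f=np.load('pics/top0.npz');K,T=cam('top');P=cloud(K,T,f['d']);im=f['im'].astype(int)
print(T[:3,3],P[300:310,20:30,2].mean(), P[210:220,290:300,2].mean())
Z=P[...,2]
def box(u,v,r): 
    m=np.zeros(Z.shape,bool);m[v-r:v+r,u-r:u+r]=1;return m
for n,u,v,r,zl,zt in [('jar',428,254,24,.055,.065),('bottle',438,200,24,.05,.074),('sharps',343,243,24,.05,.08),('meter',342,172,32,.03,.044)]:
    m=box(u,v,r)&(Z>zl);print(n,rect(m,K,T,zt),np.nanmax(Z[m]),np.nanmedian(P[m],0))
for n,u,v,r in [('jar',152,179,22),('bottle',211,186,17),('meter',147,221,32),('sharps',206,228,22)]:
    m=box(u,v,r)&(Z<.059)&(Z>.03)&(im.sum(-1)>150);print('hole',n,rect(m,K,T,.05),np.nanmedian(Z[m]))
for u,v in[(403,130),(420,100),(343,128),(389,162),(389,215),(280,250)]: print(u,v,P[v,u])
print(K@np.linalg.inv(T)[:3]@np.r_[ctrl.get_obs()['tool_pos'],1])
E
```

```text
[ 0.41949921 -0.04625524  1.10929646] nan nan
jar (array([ 430.1, -340. ]), 58.4, 60.9, -1.4) 0.07167104826674331 [ 0.43027411 -0.34000683  0.06458071]
bottle (array([ 555.1, -371.9]), 34.2, 42.9, 25.1) 0.09870926472868025 [ 0.55355063 -0.36881952  0.07828364]
sharps (array([ 456.6, -150.8]), 53.4, 55.0, 23.5) 0.0854946383136963 [ 0.45637407 -0.15120396  0.07488391]
meter (array([ 626. , -155.2]), 51.9, 99.5, -26.6) 0.05099051692703771 [ 0.62590231 -0.15489994  0.04388496]
hole jar (array([621.7, 295. ]), 66.8, 72.4, -89.6) 0.05102114844012107
hole bottle (array([603.5, 154.8]), 47.5, 47.7, 88.5) 0.05115674727897623
hole meter (array([520.7, 307.6]), 66.4, 111.5, -7.3) 0.05095259908519156
hole sharps (array([502.8, 167.6]), 66.9, 70.8, 82.7) 0.050932021399046956
403 130 [ 7.37236430e-01 -3.15815996e-01 -3.50362768e-04]
420 100 [ 0.78713308 -0.34136077  0.07163919]
343 128 [ 0.73767468 -0.16463194  0.03050114]
389 162 [ 0.65541328 -0.27535333  0.00993289]
389 215 [ 0.52671237 -0.27088682  0.00122456]
280 250 [ 0.4485011  -0.00500105 -0.00196278]
[-42.11767252 334.65539624   0.8387696 ]
```

View pics/wrist0.png

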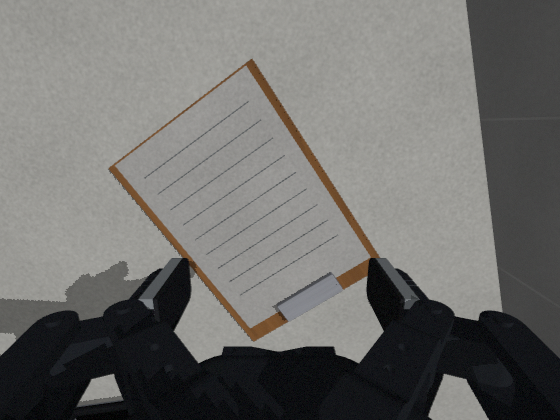

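```bash
cat >> h.py <<'E'
def phi(o): 
    y=R.from_rotvec(o['tool_rot']).as_matrix()[:,1]; return np.degrees(np.arctan2(y[1],y[0]))
def go(x,y,z,ph,o=None):
    "turn about tool z (rad), then shift in tool axes after the turn (cm); target in mm, deg"
    o=o or ctrl.get_obs(); d=np.array([x,y,z])-o['tool_pos']*1000; p=np.radians(ph)
    t=np.radians((phi(o)-ph+90)%180-90)
    p=np.radians(phi(o))-t
    print('t',round(o['t'],2),'turn %.3f'%t,'shift cm x %.2f y %.2f z %.2f'%((-np.sin(p)*d[0]+np.cos(p)*d[1])/10,(np.cos(p)*d[0]+np.sin(p)*d[1])/10,-d[2]/10))
E
python3 - <<'E'
from h import *
f=np.load('pics/top0.npz');K,T=cam('top');P=cloud(K,T,f['d']);Z=P[...,2]
m=np.zeros(Z.shape,bool);m[176:224,414:462]=1
c=m&(Z>.088);print(rect(c,K,T,.095),np.nanmedian(P[c],0))
o=ctrl.get_obs();print(phi(o));go(500,200,250,-7.3);
o=dict(o);o['tool_pos']=np.array([.5,.2,.25]);o['tool_rot']=R.from_euler('ZX',[-97.3,180],degrees=True).as_rotvec();print(phi(o));go(430,-340,250,-7.3,o)
E
```

```text
(array([ 554.9, -374.1]), 19.8, 22.6, 86.5) [ 0.55667899 -0.37454509  0.09461316]
72.88021305850194
t 0.15 turn 1.399 shift cm x -35.35 y 36.41 z 0.24
172.7
t 0.15 turn 0.000 shift cm x 54.45 y 0.08 z -0.00
```

Emit:
jog_arm(deltas=[[0,0,0.117,0,0,0,1],[0,0,0.117,0,0,0,1],[0,0,0.117,0,0,0,1],[0,0,0.117,0,0,0,1],[0,0,0.117,0,0,0,1],[0,0,0.117,0,0,0,1],[0,0,0.117,0,0,0,1],[0,0,0.117,0,0,0,1],[0,0,0.117,0,0,0,1],[0,0,0.117,0,0,0,1],[0,0,0.117,0,0,0,1],[0,0,0.117,0,0,0,1]])

```text
t: 1.15
tool_pos: [0.1839, 0.5971, 0.2528]
tool_rot: [2.369, 2.063, -0.001]
contact_force: [0.3, -0.9, 0.9]
opening: 0.0851
```

Emit:
jog_arm(deltas=[[0,0,0,-2.5,2.6,0,1],[0,0,0,-2.5,2.6,0,1],[0,0,0,-2.5,2.6,0,1],[0,0,0,-2.5,2.6,0,1],[0,0,0,-2.5,2.6,0,1],[0,0,0,-2.5,2.6,0,1],[0,0,0,-2.5,2.6,0,1],[0,0,0,-2.5,2.6,0,1],[0,0,0,-2.5,2.6,0,1],[0,0,0,-2.5,2.6,0,1],[0,0,0,-2.5,2.6,0,1],[0,0,0,-2.5,2.6,0,1]])

```text
t: 2.15
tool_pos: [0.4544, 0.2572, 0.2531]
tool_rot: [-2.363, -2.07, 0.0]
contact_force: [2.1, 0.2, -0.5]
opening: 0.0853
```

```bash
python3 -c "
from h import *
go(430,-340,250,-7.3)"
```

```text
t 2.15 turn -0.005 shift cm x -59.55 y 5.17 z 0.31
```

Emit:
jog_arm(deltas=[[0,0,0,-4,0.34,0,1],[0,0,0,-4,0.34,0,1],[0,0,0,-4,0.34,0,1],[0,0,0,-4,0.34,0,1],[0,0,0,-4,0.34,0,1],[0,0,0,-4,0.34,0,1],[0,0,0,-4,0.34,0,1],[0,0,0,-4,0.34,0,1],[0,0,0,-4,0.34,0,1],[0,0,0,-4,0.34,0,1],[0,0,0,-4,0.34,0,1],[0,0,0,-4,0.34,0,1]])

```text
t: 3.15
tool_pos: [0.4303, -0.2243, 0.2532]
tool_rot: [2.364, 2.069, 0.0]
contact_force: [0.6, 0.2, -0.3]
opening: 0.0854
```

```bash
python3 -c "
from h import *
go(430,-340,250,-7.3)"
```

```text
t 3.15 turn -0.005 shift cm x -11.48 y 1.44 z 0.32
```

Emit:
jog_arm(deltas=[[0,0,0,-3.8,0.5,0,1],[0,0,0,-3.8,0.5,0,1],[0,0,0,-3.8,0.5,0,1],[0,0,0,0,0,0,1],[0,0,0,0,0,0,1],[0,0,0,0,0,0,1]])

```text
t: 3.65
tool_pos: [0.4307, -0.337, 0.2527]
tool_rot: [-2.363, -2.069, -0.0]
contact_force: [0.1, 0.1, 0.9]
opening: 0.085
```

```bash
cat >> h.py <<'E'
def look(name):
    o=ctrl.get_obs(); im,d=vision.get_image('wrist'); K,T=cam('wrist',o)
    cv2.imwrite(f'pics/{name}.png',im[:,:,::-1]); np.savez(f'pics/{name}.npz',im=im,d=d,K=K,T=T)
    return im.astype(int),d,K,T,cloud(K,T,d)
def near(P,x,y,r,z0,z1): return (np.hypot(P[...,0]-x/1000,P[...,1]-y/1000)<r/1000)&(P[...,2]>z0/1000)&(P[...,2]<z1/1000)
E
python3 -c "
from h import *
im,d,K,T,P=look('jar')
m=near(P,430,-340,50,58,75);print(rect(m,K,T,.065),np.nanmedian(P[m],0),np.nanmedian(P[near(P,430,-340,120,-10,15)][:,2]))
go(430,-340,46,-7.3)"
```

```text
(array([ 429.6, -341.2]), 60.0, 60.4, -16.1) [ 0.42952083 -0.34111279  0.0638904 ] -0.0010108406190624808
t 3.7 turn -0.004 shift cm x -0.36 y -0.04 z 20.69
```

Emit:
jog_arm(deltas=[[0,0,0,-0.4,-0.1,2.5,1],[0,0,0,0,0,3,1],[0,0,0,0,0,3,1],[0,0,0,0,0,3,1],[0,0,0,0,0,3,1],[0,0,0,0,0,2.5,1],[0,0,0,0,0,2,1],[0,0,0,0,0,1.2,1],[0,0,0,0,0,0.5,1],[0,0,0,0,0,0,1],[0,0,0,0,0,0,1]])

```text
t: 4.62
tool_pos: [0.4302, -0.3414, 0.0475]
tool_rot: [2.361, 2.07, 0.0]
contact_force: [-0.5, -0.6, -0.0]
opening: 0.0852
```

Emit:
jog_arm(deltas=[[0,0,0,0,0,0,0.6],[0,0,0,0,0,0,0.5],[0,0,0,0,0,0,0.5],[0,0,0,0,0,0,0.5],[0,0,0,0,0,0,0.5],[0,0,0,0,0,0,0.5],[0,0,0,0,0,0,0.5],[0,0,0,0,0,0,0.5]], grip_force=35)

```text
t: 5.28
tool_pos: [0.4303, -0.3422, 0.0481]
tool_rot: [2.361, 2.068, 0.0]
contact_force: [-1.0, 0.7, 5.9]
opening: 0.0591
```

Emit:
jog_arm(deltas=[[0,0,0,0,0,-1,0.5],[0,0,0,0,0,-2,0.5],[0,0,0,0,0,-3,0.5],[0,0,0,0,0,-3,0.5],[0,0,0,0,0,-3,0.5],[0,0,0,0,0,-3,0.5],[0,0,0,0,0,-3,0.5],[0,0,0,0,0,-2,0.5],[0,0,0,0,0,0,0.5]])

```text
t: 6.03
tool_pos: [0.431, -0.3429, 0.253]
tool_rot: [2.355, 2.063, 0.001]
contact_force: [-0.1, -0.4, -0.3]
opening: 0.059
```

```bash
python3 -c "
from h import *
go(619.4,292,250,-7.3);print(ctrl.get_obs()['opening'])"
```

```text
t 6.03 turn -0.005 shift cm x 65.37 y 10.62 z 0.30
0.05903191108394583
```

Emit:
jog_arm(deltas=[[0,0,0,2,0.32,0,0.5],[0,0,0,3.2,0.52,0,0.5],[0,0,0,3.6,0.58,0,0.5],[0,0,0,3.6,0.58,0,0.5],[0,0,0,3.6,0.58,0,0.5],[0,0,0,3.6,0.58,0,0.5],[0,0,0,3.6,0.58,0,0.5],[0,0,0,3.6,0.58,0,0.5],[0,0,0,3.6,0.58,0,0.5],[0,0,0,3.6,0.58,0,0.5],[0,0,0,3.6,0.58,0,0.5],[0,0,0,3.6,0.58,0,0.5]])

```text
t: 7.03
tool_pos: [0.5487, 0.0603, 0.2447]
tool_rot: [-2.362, -2.069, 0.003]
contact_force: [0.6, -0.8, -0.5]
opening: 0.0592
```

Emit:
jog_arm(deltas=[[0,0,0,3.6,0.58,0,0.5],[0,0,0,3.6,0.58,0,0.5],[0,0,0,3.6,0.58,0,0.5],[0,0,0,3.6,0.58,0,0.5],[0,0,0,3.6,0.58,0,0.5],[0,0,0,3.2,0.52,0,0.5],[0,0,0,2,0.4,0,0.5],[0,0,0,0.5,0,0,0.5],[0,0,0,0,0,0,0.5],[0,0,0,0,0,0,0.5],[0,0,0,0,0,0,0.5]])

```text
t: 7.95
tool_pos: [0.6181, 0.2871, 0.2457]
tool_rot: [-2.364, -2.069, 0.002]
contact_force: [0.6, -0.4, 0.1]
opening: 0.0594
```

```bash
cat > hole.py <<'E'
import sys
from h import *
x,y,r,name=float(sys.argv[1]),float(sys.argv[2]),float(sys.argv[3]),sys.argv[4]
im,d,K,T,P=look(name)
f=near(P,x,y,r,42,58); t=near(P,x,y,110,62,75)
print('floor px',f.sum(),'floor z %.4f top z %.4f'%(np.nanmedian(P[f][:,2]),np.nanmedian(P[t][:,2])))
if f.any(): print('floor extent', (np.nanpercentile(P[f][:,:2],[1,99],axis=0)*1000).round(1).tolist(), rect(f,K,T,.05))
go(x,y,100,-7.3)
E
python3 hole.py 619.4 292 60 hj
```

```text
floor px 3087 floor z 0.0498 top z 0.0671
floor extent [[580.9, 268.9], [653.8, 325.3]] (array([618. , 297.3]), 60.3, 77.7, 83.5)
t 8.0 turn -0.006 shift cm x 0.51 y 0.05 z 14.60
```

View pics/hj.png

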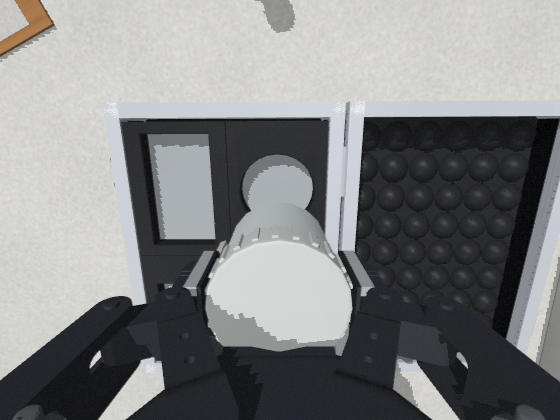

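The picture shows the held jar, the jar hole right behind it at (278,186) with its columns centred on the tool, and the meter hole at (182,187). I'll use the fully visible meter hole to check the case pose.

```bash
python3 -c "
from h import *
f=np.load('pics/hj.npz');K,T,im=f['K'],f['T'],f['im'].astype(int);P=cloud(K,T,f['d'])
m=near(P,520,305,70,42,58)
print(rect(m,K,T,.05),T[:3,3])
g=im.sum(-1)
print(g[190,225:330:3], g[148:165,278], g[125:140,180])
for uv,z in [((180,133),.05),((180,241),.05),((278,154),.05),((243,190),.05),((314,190),.05),((243,190),.068),((314,190),.068)]: print(uv,z,onplane(K,T,uv,z)[0].round(4))
"
```

```text
(array([514.2, 302.1]), 66.4, 119.0, -7.3) [0.62791119 0.35702018 0.36520143]
[147  93 155 157 151  89 346 348 392 526 525 526 527 524 525 528 524 524
 523 526 527 527 527 527 526 527 524 525 526 402 134 151 149 142 555] [152 150 144 137 154 141 233 361 353 357 353 355 354 352 353 354 354] [149 147 144 151 146 147 153 150 136 353 349 354 351 350 350]
(180, 133) 0.05 [0.5265 0.3613 0.05  ]
(180, 241) 0.05 [0.5001 0.2451 0.05  ]
(278, 154) 0.05 [0.6232 0.327  0.05  ]
(243, 190) 0.05 [0.5807 0.294  0.05  ]
(314, 190) 0.05 [0.6566 0.2838 0.05  ]
(243, 190) 0.068 [0.5834 0.2976 0.068 ]
(314, 190) 0.068 [0.655 0.288 0.068]
```

Emit:
jog_arm(deltas=[[0,0,0,0.35,0.1,1,0.5],[0,0,0,0,0,2.5,0.5],[0,0,0,0,0,2.5,0.5],[0,0,0,0,0,2.5,0.5],[0,0,0,0,0,1.5,0.5],[0,0,0,0,0,0.7,0.5],[0,0,0,0,0,0.5,0.5],[0,0,0,0,0,0.5,0.5],[0,0,0,0,0,0.5,0.5],[0,0,0,0,0,0.5,0.5],[0,0,0,0,0,0.5,0.5],[0,0,0,0,0,0,0.5]])

```text
t: 9.0
tool_pos: [0.6196, 0.2916, 0.1135]
tool_rot: [-2.363, -2.07, 0.002]
contact_force: [-0.6, -0.6, -0.8]
opening: 0.0592
```

Emit:
jog_arm(deltas=[[0,0,0,0,0,0.4,0.5],[0,0,0,0,0,0.4,0.5],[0,0,0,0,0,0.3,0.5],[0,0,0,0,0,0.2,0.5],[0,0,0,0,0,0.1,0.5],[0,0,0,0,0,0,0.5],[0,0,0,0,0,0,0.5]])

```text
t: 9.58
tool_pos: [0.62, 0.2917, 0.1003]
tool_rot: [2.363, 2.07, 0.0]
contact_force: [-0.4, -0.4, -0.0]
opening: 0.0591
```

Emit:
jog_arm(deltas=[[0,0,0,0,0,0.1,0.5],[0,0,0,0,0,0.1,0.5],[0,0,0,0,0,0.05,0.5],[0,0,0,0,0,0,0.5],[0,0,0,0,0,0,0.5]])

```text
t: 10.0
tool_pos: [0.6201, 0.2919, 0.0983]
tool_rot: [2.363, 2.07, 0.001]
contact_force: [-0.3, -0.8, 1.0]
opening: 0.0592
```

Emit:
jog_arm(deltas=[[0,0,0,0,0,0.1,0.5],[0,0,0,0,0,0,0.5],[0,0,0,0,0,0,0.5]])

```text
t: 10.25
tool_pos: [0.6202, 0.2919, 0.0982]
tool_rot: [2.363, 2.07, 0.001]
contact_force: [-3.8, -0.7, 6.0]
opening: 0.0591
```

Emit:
jog_arm(deltas=[[0,0,0,0,0,0,0.75],[0,0,0,0,0,0,0.85],[0,0,0,0,0,0,1],[0,0,0,0,0,0,1],[0,0,0,0,0,0,1],[0,0,0,0,0,-0.5,1],[0,0,0,0,0,-1.5,1],[0,0,0,0,0,-3,1],[0,0,0,0,0,-4,1],[0,0,0,0,0,-4,1],[0,0,0,0,0,-2,1],[0,0,0,0,0,0,1]])

```text
t: 11.25
tool_pos: [0.6231, 0.2929, 0.2575]
tool_rot: [2.359, 2.066, 0.022]
contact_force: [0.5, -0.5, 0.5]
opening: 0.0849
```

```bash
python3 -c "
from h import *
im,d,K,T,P=look('jarin')
m=near(P,619,291,50,100,130);print(rect(m,K,T,.115),np.nanmedian(P[m],0))
go(555,-374,250,-7.3)"
```

```text
(array([620.8, 293. ]), 59.8, 61.6, -15.4) [0.62082248 0.29341597 0.11385935]
t 11.3 turn -0.005 shift cm x -66.96 y 1.83 z 0.36
```

Emit:
jog_arm(deltas=[[0,0,0,-2.5,0.1,0,1],[0,0,0,-3.8,0.1,0,1],[0,0,0,-3.8,0.1,0,1],[0,0,0,-3.8,0.1,0,1],[0,0,0,-3.8,0.1,0,1],[0,0,0,-3.8,0.1,0,1],[0,0,0,-3.8,0.1,0,1],[0,0,0,-3.8,0.1,0,1],[0,0,0,-3.8,0.1,0,1],[0,0,0,-3.8,0.1,0,1],[0,0,0,-3.8,0.1,0,1],[0,0,0,-3.8,0.1,0,1]])

```text
t: 12.3
tool_pos: [0.5723, -0.1505, 0.2458]
tool_rot: [-2.362, -2.069, 0.001]
contact_force: [0.9, 0.1, 0.3]
opening: 0.0857
```

Emit:
jog_arm(deltas=[[0,0,0,-3.8,0.1,0,1],[0,0,0,-3.8,0.1,0,1],[0,0,0,-3.8,0.1,0,1],[0,0,0,-3.8,0.1,0,1],[0,0,0,-3.8,0.1,0,1],[0,0,0,-2.5,0.1,0,1],[0,0,0,-1,0,0,1],[0,0,0,0,0,0,1],[0,0,0,0,0,0,1],[0,0,0,0,0,0,1]])

```text
t: 13.13
tool_pos: [0.5501, -0.3712, 0.2464]
tool_rot: [-2.361, -2.071, -0.001]
contact_force: [-0.6, -0.0, 0.0]
opening: 0.0853
```

```bash
python3 -c "
from h import *
im,d,K,T,P=look('bot')
m=near(P,555,-374,30,88,102);print(rect(m,K,T,.095),np.nanmedian(P[m],0))
m=near(P,555,-374,40,68,81);print(rect(m,K,T,.074),np.nanmedian(P[m],0))
go(555,-374,48,-7.3)"
```

```text
(array([ 554.2, -375.4]), 21.5, 22.7, 82.5) [ 0.55508721 -0.37610675  0.0938387 ]
(array([ 556.4, -374.3]), 32.4, 34.7, 63.4) [ 0.55777809 -0.36800969  0.07496703]
t 13.18 turn -0.003 shift cm x -0.23 y 0.51 z 19.86
```

Emit:
jog_arm(deltas=[[0,0,0,-0.35,0.5,1.5,1],[0,0,0,0,0,3,1],[0,0,0,0,0,3,1],[0,0,0,0,0,3,1],[0,0,0,0,0,3,1],[0,0,0,0,0,2.5,1],[0,0,0,0,0,2,1],[0,0,0,0,0,1.2,1],[0,0,0,0,0,0.6,1],[0,0,0,0,0,0,1],[0,0,0,0,0,0,1]])

```text
t: 14.1
tool_pos: [0.555, -0.377, 0.0495]
tool_rot: [2.362, 2.07, 0.0]
contact_force: [0.6, -0.6, 0.2]
opening: 0.0859
```

Emit:
jog_arm(deltas=[[0,0,0,0,0,0,0.6],[0,0,0,0,0,0,0.4],[0,0,0,0,0,0,0.25],[0,0,0,0,0,0,0.2],[0,0,0,0,0,0,0.2],[0,0,0,0,0,0,0.2],[0,0,0,0,0,0,0.2],[0,0,0,0,0,0,0.2],[0,0,0,0,0,0,0.2],[0,0,0,0,0,0,0.2],[0,0,0,0,0,0,0.2]], grip_force=35)

```text
t: 15.02
tool_pos: [0.5549, -0.3774, 0.0499]
tool_rot: [2.362, 2.069, 0.0]
contact_force: [0.9, -0.1, 5.3]
opening: 0.0347
```

Emit:
jog_arm(deltas=[[0,0,0,0,0,-1,0.2],[0,0,0,0,0,-2,0.2],[0,0,0,0,0,-3,0.2],[0,0,0,0,0,-3,0.2],[0,0,0,0,0,-3,0.2],[0,0,0,0,0,-3,0.2],[0,0,0,0,0,-3,0.2],[0,0,0,1,0,-2,0.2],[0,0,0,2,-0.1,-0.5,0.2],[0,0,0,3.5,-0.14,0,0.2],[0,0,0,3.5,-0.14,0,0.2],[0,0,0,3.5,-0.14,0,0.2]])

```text
t: 16.02
tool_pos: [0.5664, -0.2411, 0.2535]
tool_rot: [-2.363, -2.068, 0.0]
contact_force: [0.6, -0.1, -1.0]
opening: 0.0354
```

Emit:
jog_arm(deltas=[[0,0,0,3.5,-0.14,0,0.2],[0,0,0,3.5,-0.14,0,0.2],[0,0,0,3.5,-0.14,0,0.2],[0,0,0,3.5,-0.14,0,0.2],[0,0,0,3.5,-0.14,0,0.2],[0,0,0,3.5,-0.14,0,0.2],[0,0,0,3.5,-0.14,0,0.2],[0,0,0,3.5,-0.14,0,0.2],[0,0,0,3.5,-0.14,0,0.2],[0,0,0,3,-0.14,0,0.2],[0,0,0,2,-0.1,0,0.2],[0,0,0,0,0,0,0.2]])

```text
t: 17.02
tool_pos: [0.5994, 0.125, 0.2531]
tool_rot: [-2.357, -2.074, 0.0]
contact_force: [0.2, 1.2, -1.8]
opening: 0.0358
```

```bash
python3 -c "
from h import *
go(601.2,151.8,100,-7.3);print(ctrl.get_obs()['opening'])"
```

```text
t 17.02 turn -0.000 shift cm x 2.68 y -0.16 z 15.31
0.03578546280766604
```

Emit:
jog_arm(deltas=[[0,0,0,1.4,-0.1,0,0.2],[0,0,0,0.9,0,0,0.2],[0,0,0,0,0,0,0.2],[0,0,0,0,0,0,0.2],[0,0,0,0,0,0,0.2]])

```text
t: 17.43
tool_pos: [0.6022, 0.1437, 0.2537]
tool_rot: [2.364, 2.069, -0.001]
contact_force: [0.6, 0.2, -0.7]
opening: 0.0353
```

```bash
python3 hole.py 601.2 151.8 45 hb
```

```text
floor px 1751 floor z 0.0498 top z 0.0670
floor extent [[574.7, 126.8], [624.0, 174.6]] (array([599.2, 150.6]), 51.4, 51.9, 82.4)
t 17.48 turn -0.006 shift cm x 0.81 y -0.21 z 15.38
```

View pics/hb.png

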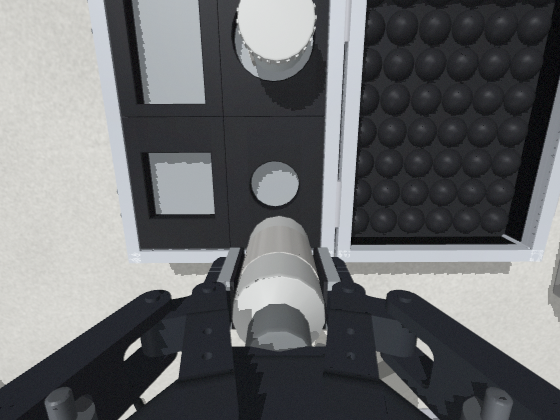

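The bottle hole is fully visible at (275,184), and the jar sits in its hole at the top of the picture.

Emit:
jog_arm(deltas=[[0,0,0,0.6,-0.2,1,0.2],[0,0,0,0,0,2.5,0.2],[0,0,0,0,0,2.5,0.2],[0,0,0,0,0,2.5,0.2],[0,0,0,0,0,1.5,0.2],[0,0,0,0,0,1,0.2],[0,0,0,0,0,0.8,0.2],[0,0,0,0,0,0.5,0.2],[0,0,0,0,0,0.5,0.2],[0,0,0,0,0,0.5,0.2],[0,0,0,0,0,0.4,0.2],[0,0,0,0,0,0,0.2]])

```text
t: 18.48
tool_pos: [0.6008, 0.1505, 0.1164]
tool_rot: [-2.363, -2.07, 0.001]
contact_force: [-0.1, -0.3, -0.7]
opening: 0.0354
```

Emit:
jog_arm(deltas=[[0,0,0,0,0,0.4,0.2],[0,0,0,0,0,0.4,0.2],[0,0,0,0,0,0.2,0.2],[0,0,0,0,0,0.1,0.2],[0,0,0,0,0,0,0.2],[0,0,0,0,0,0,0.2]])

```text
t: 18.98
tool_pos: [0.601, 0.1505, 0.1058]
tool_rot: [2.363, 2.07, -0.0]
contact_force: [-0.9, 0.5, -0.1]
opening: 0.0352
```

Emit:
jog_arm(deltas=[[0,0,0,0,0,0.2,0.2],[0,0,0,0,0,0.15,0.2],[0,0,0,0,0,0.1,0.2],[0,0,0,0,0,0.1,0.2],[0,0,0,0,0,0,0.2],[0,0,0,0,0,0,0.2]])

```text
t: 19.48
tool_pos: [0.601, 0.1505, 0.1002]
tool_rot: [-2.363, -2.07, 0.0]
contact_force: [0.0, 0.8, -0.2]
opening: 0.0351
```

Emit:
jog_arm(deltas=[[0,0,0,0,0,0.08,0.2],[0,0,0,0,0,0,0.2],[0,0,0,0,0,0,0.2]])

```text
t: 19.73
tool_pos: [0.6012, 0.1506, 0.0999]
tool_rot: [2.363, 2.07, 0.001]
contact_force: [-1.4, 0.3, 1.0]
opening: 0.0353
```

Emit:
jog_arm(deltas=[[0,0,0,0,0,0.06,0.2],[0,0,0,0,0,0,0.2],[0,0,0,0,0,0,0.2]])

```text
t: 19.98
tool_pos: [0.6012, 0.1506, 0.0999]
tool_rot: [2.363, 2.07, 0.0]
contact_force: [-2.2, -0.3, 5.0]
opening: 0.0352
```

Emit:
jog_arm(deltas=[[0,0,0,0,0,0,0.5],[0,0,0,0,0,0,0.7],[0,0,0,0,0,0,0.9],[0,0,0,0,0,0,1],[0,0,0,0,0,0,1],[0,0,0,0,0,0,1],[0,0,0,0,0,-1,1],[0,0,0,0,0,-2.5,1],[0,0,0,0,0,-4,1],[0,0,0,0,0,-4,1],[0,0,0,0,0,-3,1],[0,0,0,0,0,-0.5,1]])

```text
t: 20.98
tool_pos: [0.6042, 0.151, 0.2585]
tool_rot: [2.357, 2.065, 0.018]
contact_force: [1.4, -0.4, 0.6]
opening: 0.0851
```

```bash
python3 -c "
from h import *
im,d,K,T,P=look('botin')
m=near(P,601,151,40,132,155);print(rect(m,K,T,.145),np.nanmedian(P[m],0))
go(456.5,-150.8,250,23.5)"
```

```text
(array([600.7, 153.8]), 22.9, 23.7, 82.2) [0.60150604 0.15248414 0.143722  ]
t 21.03 turn -0.542 shift cm x -21.80 y -25.52 z 0.65
```

Emit:
jog_arm(deltas=[[0,0,-0.108,0,0,0,1],[0,0,-0.108,0,0,0,1],[0,0,-0.108,0,0,0,1],[0,0,-0.108,0,0,0,1],[0,0,-0.11,0,0,0,1],[0,0,0,-2,-2.3,0,1],[0,0,0,-2.5,-2.95,0,1],[0,0,0,-2.5,-2.95,0,1],[0,0,0,-2.5,-2.95,0,1],[0,0,0,-2.5,-2.95,0,1],[0,0,0,-2.5,-2.95,0,1],[0,0,0,-2.5,-2.95,0,1]])

```text
t: 22.03
tool_pos: [0.4836, -0.0862, 0.2477]
tool_rot: [-1.721, -2.626, 0.001]
contact_force: [1.4, -0.9, 0.2]
opening: 0.0856
```

Emit:
jog_arm(deltas=[[0,0,0,-2.5,-2.95,0,1],[0,0,0,-2.3,-2.6,0,1],[0,0,0,0,0,0,1],[0,0,0,0,0,0,1],[0,0,0,0,0,0,1]])

```text
t: 22.45
tool_pos: [0.4533, -0.1509, 0.2481]
tool_rot: [-1.723, -2.625, -0.001]
contact_force: [-0.0, 0.3, 0.4]
opening: 0.0853
```

```bash
python3 -c "
from h import *
im,d,K,T,P=look('sh')
m=near(P,456.5,-150.8,50,62,90);print(rect(m,K,T,.074),np.nanmedian(P[m],0))
m=near(P,456.5,-150.8,50,77,90);print(rect(m,K,T,.08),np.nanmedian(P[m],0))
go(456.5,-150.8,48,23.5);print(phi(ctrl.get_obs()))"
```

```text
(array([ 455.3, -151.9]), 53.1, 53.3, -66.5) [ 0.45464214 -0.15060718  0.07352847]
(array([ 455.8, -152.9]), 36.5, 36.8, -47.9) [ 0.45567913 -0.15272131  0.07915226]
t 22.5 turn 0.001 shift cm x -0.14 y 0.26 z 20.03
23.534484596414185
```

View pics/sh.png

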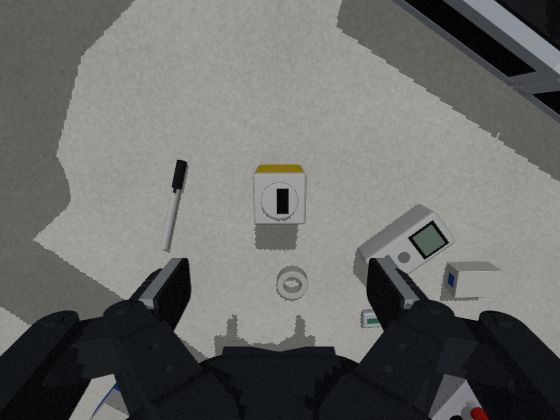

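The sharps box is at (279,200), square with the jaws; the meter is at (405,240), the carton at (472,280) and the tape roll at (292,283).

Emit:
jog_arm(deltas=[[0,0,0,-0.2,0.15,2,1],[0,0,0,0,0,3,1],[0,0,0,0,0,3,1],[0,0,0,0,0,3,1],[0,0,0,0,0,3,1],[0,0,0,0,0,2.5,1],[0,0,0,0,0,1.8,1],[0,0,0,0,0,1.2,1],[0,0,0,0,0,0.5,1],[0,0,0,0,0,0,1],[0,0,0,0,0,0,1]])

```text
t: 23.42
tool_pos: [0.4566, -0.1524, 0.0497]
tool_rot: [1.721, 2.627, 0.0]
contact_force: [0.0, -0.8, 0.8]
opening: 0.0856
```

Emit:
jog_arm(deltas=[[0,0,0,0,0,0,0.6],[0,0,0,0,0,0,0.45],[0,0,0,0,0,0,0.45],[0,0,0,0,0,0,0.45],[0,0,0,0,0,0,0.45],[0,0,0,0,0,0,0.45],[0,0,0,0,0,0,0.45],[0,0,0,0,0,0,0.45],[0,0,0,0,0,0,0.45]], grip_force=35)

```text
t: 24.17
tool_pos: [0.4568, -0.1531, 0.0503]
tool_rot: [1.722, 2.625, 0.0]
contact_force: [-1.1, 0.3, 6.1]
opening: 0.0537
```

Emit:
jog_arm(deltas=[[0,0,0,0,0,-1,0.45],[0,0,0,0,0,-2,0.45],[0,0,0,0,0,-3,0.45],[0,0,0,0,0,-3,0.45],[0,0,0.1,0,0,-3,0.45],[0,0,0.11,0,0,-3,0.45],[0,0,0.11,0,0,-3,0.45],[0,0,0.11,0,0,-2,0.45],[0,0,0.107,0,0,0,0.45],[0,0,0,2,0,0,0.45],[0,0,0,3.3,0.05,0,0.45],[0,0,0,3.3,0.05,0,0.45]])

```text
t: 25.17
tool_pos: [0.4671, -0.0668, 0.249]
tool_rot: [-2.361, -2.073, 0.0]
contact_force: [1.0, 0.7, -0.7]
opening: 0.0539
```

Emit:
jog_arm(deltas=[[0,0,0,3.3,0.05,0,0.45],[0,0,0,3.3,0.05,0,0.45],[0,0,0,3.3,0.05,0,0.45],[0,0,0,3.3,0.05,0,0.45],[0,0,0,3.3,0.05,0,0.45],[0,0,0,3.3,0.05,0,0.45],[0,0,0,2,0,0,0.45],[0,0,0,1,0,0,0.45],[0,0,0,0,0,0,0.45],[0,0,0,0,0,0,0.45],[0,0,0,0,0,0,0.45]])

```text
t: 26.08
tool_pos: [0.4993, 0.1573, 0.2488]
tool_rot: [2.359, 2.074, -0.001]
contact_force: [-0.0, 0.3, 0.2]
opening: 0.0538
```

```bash
python3 hole.py 501.3 164 55 hs
```

```text
floor px 3315 floor z 0.0498 top z 0.0670
floor extent [[465.7, 143.3], [537.3, 200.0]] (array([501.3, 171.6]), 53.3, 71.8, 82.7)
t 26.13 turn -0.001 shift cm x 0.70 y 0.10 z 14.88
```

View pics/hs.png

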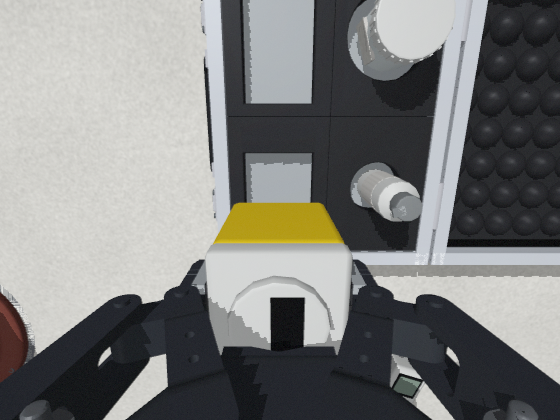

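The sharps hole is straight ahead of the held box at (278,178), with its columns in line; bottle and jar stand in their holes at (385,190) and (400,35).

Emit:
jog_arm(deltas=[[0,0,0,0.5,0.08,1,0.45],[0,0,0,0,0,2.5,0.45],[0,0,0,0,0,2.5,0.45],[0,0,0,0,0,2.5,0.45],[0,0,0,0,0,1.5,0.45],[0,0,0,0,0,1,0.45],[0,0,0,0,0,0.6,0.45],[0,0,0,0,0,0.5,0.45],[0,0,0,0,0,0.5,0.45],[0,0,0,0,0,0.4,0.45],[0,0,0,0,0,0.3,0.45],[0,0,0,0,0,0,0.45]])

```text
t: 27.13
tool_pos: [0.5009, 0.1633, 0.1158]
tool_rot: [-2.358, -2.076, 0.0]
contact_force: [0.2, 0.5, -2.4]
opening: 0.0534
```

Emit:
jog_arm(deltas=[[0,0,0,0,0,0.4,0.45],[0,0,0,0,0,0.3,0.45],[0,0,0,0,0,0.2,0.45],[0,0,0,0,0,0.1,0.45],[0,0,0,0,0,0,0.45],[0,0,0,0,0,0,0.45]])

```text
t: 27.63
tool_pos: [0.5009, 0.1633, 0.1059]
tool_rot: [-2.358, -2.076, 0.0]
contact_force: [0.2, 0.6, -1.3]
opening: 0.0539
```

Contact expected at TCP z ≈ 0.100.

Emit:
jog_arm(deltas=[[0,0,0,0,0,0.2,0.45],[0,0,0,0,0,0.15,0.45],[0,0,0,0,0,0.1,0.45],[0,0,0,0,0,0.06,0.45],[0,0,0,0,0,0,0.45],[0,0,0,0,0,0,0.45]])

```text
t: 28.13
tool_pos: [0.5009, 0.1633, 0.1007]
tool_rot: [-2.358, -2.076, 0.0]
contact_force: [-0.4, -0.0, -0.1]
opening: 0.0534
```

Emit:
jog_arm(deltas=[[0,0,0,0,0,0.08,0.45],[0,0,0,0,0,0,0.45],[0,0,0,0,0,0,0.45]])

```text
t: 28.38
tool_pos: [0.5011, 0.1634, 0.1004]
tool_rot: [2.358, 2.076, 0.001]
contact_force: [-1.3, 0.4, 0.5]
opening: 0.0536
```

Emit:
jog_arm(deltas=[[0,0,0,0,0,0.06,0.45],[0,0,0,0,0,0,0.45],[0,0,0,0,0,0,0.45]])

```text
t: 28.63
tool_pos: [0.5012, 0.1634, 0.1003]
tool_rot: [2.358, 2.076, 0.0]
contact_force: [-2.3, -0.0, 5.1]
opening: 0.0535
```

Emit:
jog_arm(deltas=[[0,0,0,0,0,0,0.7],[0,0,0,0,0,0,0.8],[0,0,0,0,0,0,0.9],[0,0,0,0,0,0,1],[0,0,0,0,0,0,1],[0,0,0,0,0,-0.5,1],[0,0,0,0,0,-1,1],[0,0,0,0,0,-2.5,1],[0,0,0,0,0,-4,1],[0,0,0,0,0,-4,1],[0,0,0,0,0,-3,1],[0,0,0,0,0,0,1]])

```text
t: 29.63
tool_pos: [0.5047, 0.164, 0.2597]
tool_rot: [2.352, 2.071, 0.021]
contact_force: [1.6, 0.5, 0.7]
opening: 0.0853
```

```bash
python3 -c "
from h import *
im,d,K,T,P=look('shin')
m=near(P,501,164,55,105,140);print(rect(m,K,T,.124),np.nanmedian(P[m],0))
go(626,-155,250,-26.6)"
```

```text
(array([502. , 165.7]), 53.2, 55.1, -7.4) [0.50212635 0.16755441 0.12335438]
t 29.68 turn 0.337 shift cm x -23.02 y 25.24 z 0.60
```

Emit:
jog_arm(deltas=[[0,0,0.112,0,0,0,1],[0,0,0.112,0,0,0,1],[0,0,0.113,0,0,0,1],[0,0,0,-2,2.2,0,1],[0,0,0,-2.7,2.95,0,1],[0,0,0,-2.7,2.95,0,1],[0,0,0,-2.7,2.95,0,1],[0,0,0,-2.7,2.95,0,1],[0,0,0,-2.7,2.95,0,1],[0,0,0,-2.7,2.95,0,1],[0,0,0,-2.7,2.95,0,1],[0,0,0,-1.8,2,0,1]])

```text
t: 30.68
tool_pos: [0.6216, -0.1542, 0.2483]
tool_rot: [-2.674, -1.648, 0.002]
contact_force: [0.5, 0.3, 0.6]
opening: 0.0854
```

Emit:
jog_arm(deltas=[[0,0,0,-0.5,0.5,0,1],[0,0,0,0,0,0,1],[0,0,0,0,0,0,1],[0,0,0,0,0,0,1]])

```text
t: 31.02
tool_pos: [0.6233, -0.1562, 0.249]
tool_rot: [-2.671, -1.652, 0.0]
contact_force: [0.5, 0.1, 0.2]
opening: 0.0856
```

```bash
python3 -c "
from h import *
im,d,K,T,P=look('me')
m=near(P,626,-155,62,33,52);r=rect(m,K,T,.044);print(r,np.nanmedian(P[m],0))
go(*r[0],46,r[3]);print(phi(ctrl.get_obs()))"
```

```text
(array([ 627.3, -155.8]), 49.0, 98.2, -26.6) [ 0.6278792  -0.15380973  0.04315434]
t 31.07 turn 0.002 shift cm x 0.19 y 0.34 z 20.33
-26.490552676385324
```

View pics/me.png

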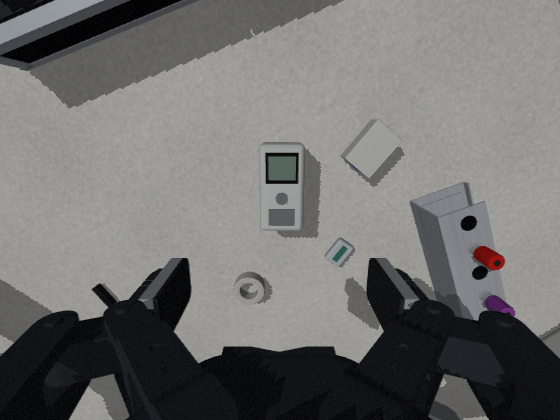

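The meter is at (282,188), lined up with the jaws and screen up. The carton at (373,150) and tin at (340,252) are clear of the fingers.

Emit:
jog_arm(deltas=[[0,0,0,0.2,0.35,2,1],[0,0,0,0,0,3,1],[0,0,0,0,0,3,1],[0,0,0,0,0,3,1],[0,0,0,0,0,3,1],[0,0,0,0,0,2.5,1],[0,0,0,0,0,2,1],[0,0,0,0,0,1.4,1],[0,0,0,0,0,0.6,1],[0,0,0,0,0,0,1],[0,0,0,0,0,0,1]])

```text
t: 31.98
tool_pos: [0.6285, -0.1571, 0.0455]
tool_rot: [2.671, 1.651, 0.001]
contact_force: [0.8, -0.4, -0.1]
opening: 0.0855
```

Emit:
jog_arm(deltas=[[0,0,0,0,0,0,0.6],[0,0,0,0,0,0,0.4],[0,0,0,0,0,0,0.4],[0,0,0,0,0,0,0.4],[0,0,0,0,0,0,0.4],[0,0,0,0,0,0,0.4],[0,0,0,0,0,0,0.4],[0,0,0,0,0,0,0.4],[0,0,0,0,0,0,0.4],[0,0,0,0,0,0,0.4]], grip_force=50)

```text
t: 32.82
tool_pos: [0.6289, -0.1578, 0.0462]
tool_rot: [2.671, 1.65, 0.002]
contact_force: [0.4, -0.2, 5.6]
opening: 0.0493
```

Emit:
jog_arm(deltas=[[0,0,0,0,0,-1,0.4],[0,0,0,0,0,-2,0.4],[0,0,0,0,0,-3,0.4],[0,0,0,0,0,-3,0.4],[0,0,-0.11,0,0,-3,0.4],[0,0,-0.11,0,0,-3,0.4],[0,0,-0.115,0,0,-3,0.4],[0,0,0,0,0,-2,0.4],[0,0,0,2,-0.75,-0.5,0.4],[0,0,0,3,-1.15,0,0.4],[0,0,0,3.5,-1.3,0,0.4],[0,0,0,3.5,-1.3,0,0.4]])

```text
t: 33.82
tool_pos: [0.5976, -0.0317, 0.2491]
tool_rot: [-2.361, -2.071, 0.001]
contact_force: [-0.5, 0.1, -2.1]
opening: 0.0489
```

Emit:
jog_arm(deltas=[[0,0,0,3.5,-1.3,0,0.4],[0,0,0,3.5,-1.3,0,0.4],[0,0,0,3.5,-1.3,0,0.4],[0,0,0,3.5,-1.3,0,0.4],[0,0,0,3.5,-1.3,0,0.4],[0,0,0,3.5,-1.3,0,0.4],[0,0,0,3.5,-1.3,0,0.4],[0,0,0,3,-1.15,0,0.4],[0,0,0,2,-0.75,0,0.4],[0,0,0,0,0,0,0.4],[0,0,0,0,0,0,0.4],[0,0,0,0,0,0,0.4]])

```text
t: 34.82
tool_pos: [0.5272, 0.2735, 0.2489]
tool_rot: [2.36, 2.073, -0.002]
contact_force: [-0.6, -0.0, -1.1]
opening: 0.0484
```

```bash
python3 hole.py 519 303 80 hm
```

```text
floor px 4212 floor z 0.0498 top z 0.0671
floor extent [[450.4, 279.5], [595.5, 363.0]] (array([521.5, 331.3]), 60.6, 67.8, 82.6)
t 34.87 turn -0.003 shift cm x 2.85 y -1.22 z 14.91
```

View pics/hm.png

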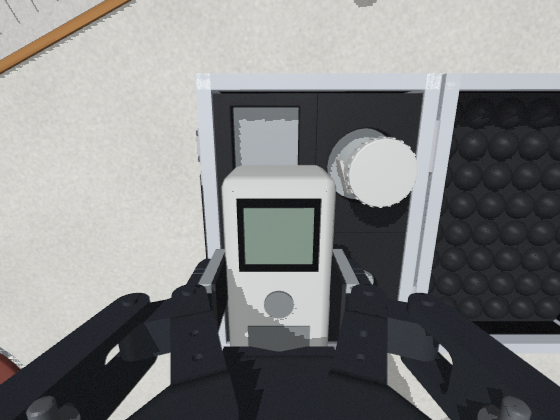

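The meter is held level and square, with its hole ahead at (266,137) and the jar at (375,170) to the right.

Emit:
jog_arm(deltas=[[0,0,0,1.4,-0.6,0,0.4],[0,0,0,1.35,-0.65,0,0.4],[0,0,0,0,0,2,0.4],[0,0,0,0,0,2.5,0.4],[0,0,0,0,0,1.5,0.4],[0,0,0,0,0,1,0.4],[0,0,0,0,0,0.5,0.4],[0,0,0,0,0,0,0.4],[0,0,0,0,0,0,0.4],[0,0,0,0,0,0,0.4]])

```text
t: 35.7
tool_pos: [0.5196, 0.3031, 0.1761]
tool_rot: [2.36, 2.073, 0.004]
contact_force: [1.1, 0.6, -1.9]
opening: 0.0489
```

```bash
python3 hole.py 518.3 302.4 80 hm2
```

```text
floor px 2641 floor z 0.0498 top z 0.0671
floor extent [[449.2, 270.9], [596.5, 364.4]] (array([524.2, 350. ]), 20.9, 68.3, 82.6)
t 35.75 turn -0.002 shift cm x -0.09 y -0.12 z 7.61
```

Emit:
jog_arm(deltas=[[0,0,0,-0.1,-0.1,1,0.4],[0,0,0,0,0,1.5,0.4],[0,0,0,0,0,1.2,0.4],[0,0,0,0,0,0.8,0.4],[0,0,0,0,0,0.5,0.4],[0,0,0,0,0,0.5,0.4],[0,0,0,0,0,0.5,0.4],[0,0,0,0,0,0.4,0.4],[0,0,0,0,0,0.3,0.4],[0,0,0,0,0,0,0.4],[0,0,0,0,0,0,0.4]])

```text
t: 36.67
tool_pos: [0.5176, 0.3022, 0.1075]
tool_rot: [2.36, 2.074, 0.0]
contact_force: [-0.8, 0.6, -1.6]
opening: 0.0489
```

Emit:
jog_arm(deltas=[[0,0,0,0,0,0.3,0.4],[0,0,0,0,0,0.2,0.4],[0,0,0,0,0,0.1,0.4],[0,0,0,0,0,0,0.4],[0,0,0,0,0,0,0.4]])

```text
t: 37.08
tool_pos: [0.5175, 0.3021, 0.1013]
tool_rot: [-2.36, -2.074, 0.0]
contact_force: [0.1, -0.3, -1.4]
opening: 0.0489
```

Emit:
jog_arm(deltas=[[0,0,0,0,0,0.15,0.4],[0,0,0,0,0,0.12,0.4],[0,0,0,0,0,0.1,0.4],[0,0,0,0,0,0.06,0.4],[0,0,0,0,0,0,0.4],[0,0,0,0,0,0,0.4]])

```text
t: 37.58
tool_pos: [0.5175, 0.3021, 0.097]
tool_rot: [-2.36, -2.074, 0.0]
contact_force: [-0.2, 0.6, -2.0]
opening: 0.0487
```

Emit:
jog_arm(deltas=[[0,0,0,0,0,0.08,0.4],[0,0,0,0,0,0,0.4],[0,0,0,0,0,0,0.4]])

```text
t: 37.83
tool_pos: [0.5175, 0.3021, 0.0963]
tool_rot: [-2.36, -2.074, 0.0]
contact_force: [-0.4, 0.1, -1.0]
opening: 0.0485
```

Emit:
jog_arm(deltas=[[0,0,0,0,0,0.05,0.4],[0,0,0,0,0,0,0.4],[0,0,0,0,0,0,0.4]])

```text
t: 38.08
tool_pos: [0.5176, 0.3022, 0.0962]
tool_rot: [2.36, 2.074, 0.0]
contact_force: [-1.0, 0.4, 1.1]
opening: 0.0493
```

Emit:
jog_arm(deltas=[[0,0,0,0,0,0.05,0.4],[0,0,0,0,0,0,0.4],[0,0,0,0,0,0,0.4]])

```text
t: 38.33
tool_pos: [0.5177, 0.3022, 0.0962]
tool_rot: [2.36, 2.074, 0.0]
contact_force: [-2.7, -0.6, 4.7]
opening: 0.0487
```

Emit:
jog_arm(deltas=[[0,0,0,0,0,0,0.65],[0,0,0,0,0,0,0.75],[0,0,0,0,0,0,0.85],[0,0,0,0,0,0,1],[0,0,0,0,0,0,1],[0,0,0,0,0,-0.5,1],[0,0,0,0,0,-1,1],[0,0,0,0,0,-2.5,1],[0,0,0,0,0,-4,1],[0,0,0,0,0,-4,1],[0,0,0,0,0,-3,1],[0,0,0,0,0,0,1]])

```text
t: 39.33
tool_pos: [0.5211, 0.3038, 0.2562]
tool_rot: [2.356, 2.07, 0.024]
contact_force: [0.8, -0.2, 1.4]
opening: 0.0853
```

Emit:
jog_arm(deltas=[[0,0,0,-2,-1,-1,1],[0,0,0,-3.5,0,-1,1],[0,0,0,-3.5,0,-1,1],[0,0,0,-3.5,0,-1,1],[0,0,0,-3.5,0,-1,1],[0,0,0,-3.5,0,0,1],[0,0,0,-3.5,0,0,1],[0,0,0,-3.5,0,0,1],[0,0,0,-3,0,0,1],[0,0,0,0,0,0,1],[0,0,0,0,0,0,1],[0,0,0,0,0,0,1]])

```text
t: 40.33
tool_pos: [0.4697, 0.0111, 0.2959]
tool_rot: [2.36, 2.073, 0.002]
contact_force: [-0.4, -0.2, 0.3]
opening: 0.0856
```

```bash
python3 -c "
from h import *
im,d=vision.get_image('top');K,T=cam('top');P=cloud(K,T,d)
for n,x,y,r,a,b in [('jar',619,291,45,100,130),('bottle',601,151,30,130,155),('sharps',501,164,45,105,140),('meter',518,303,62,80,105)]:
    m=near(P,x,y,r,a,b);print(n,m.sum(),rect(m,K,T,np.nanmedian(P[m][:,2])),np.nanpercentile(P[m][:,2],[5,50,95]).round(4))
o=ctrl.get_obs();print(o['t'],o['tool_pos'])
cv2.imwrite('pics/fin.png',cv2.resize(im[120:280,80:280,::-1],None,fx=3,fy=3))
"
```

```text
jar 614 (array([619.9, 289.9]), 61.0, 63.1, -1.6) [0.1073 0.1148 0.118 ]
bottle 89 (array([602.8, 149.8]), 21.6, 22.3, 36.0) [0.1325 0.1448 0.1481]
sharps 118 (array([505. , 183.2]), 14.9, 54.0, 82.5) [0.1207 0.1237 0.1288]
meter 991 (array([518.7, 299.5]), 49.9, 102.3, -7.4) [0.0892 0.094  0.0974]
40.3833 [0.46974649 0.01155911 0.29571572]
```

View pics/fin.png

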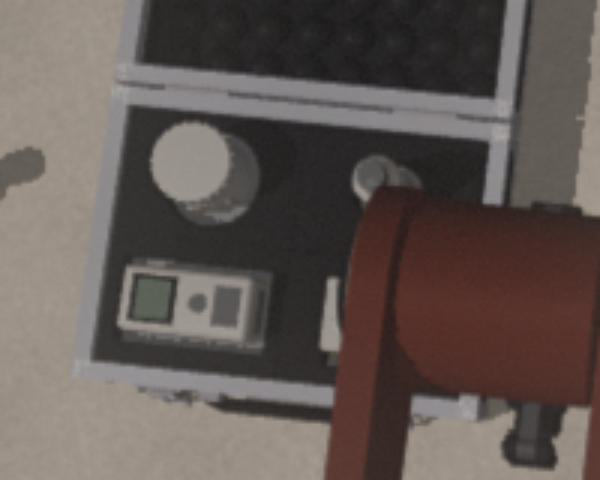

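```bash
python3 -c "
from station import ctrl
print(ctrl.finish_job())"
```

```text
the job is handed in; nothing more can be done
None
```

I packed the jar, bottle, sharps box and meter, in that order, each into its own cut-out. Each one was lowered in small steps until I felt a 5–6 N floor contact, and only then released. The job was handed in at about 40 s with the arm clear of everything.

| Item | Top height measured (mm) | Expected when fully down (mm) |
|---|---|---|
| Jar | 114.8 | 115 |
| Bottle | 144.8 | 145 |
| Sharps box, shoulder | 123.7 | 124 |
| Meter | 94.0 | 94 |

- **Position:** the jar, bottle and meter are within about 4 mm of their cut-out centres, and the meter lies screen up at the case's yaw.
- **Partial check:** the arm hid most of the sharps box in the last top picture. Its position rests on the wrist view just after release, about 2 mm off centre and square; the visible strip was at the right height.
- **Disagreement:** the top and wrist cameras differed by 1–2.5 mm on the cut-out positions. The play is 8 mm per side, so this did not matter.
- **Failures:** no check failed.

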